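# Load a sliding-door roller carriage

### The arm

A 7-joint arm with a two-finger parallel gripper is mounted at the origin on the work surface. World frame = base frame: x ahead of the robot, y to its left, z up, the work surface at z = 0. Lengths are in m, angles in rad, forces in N, time in s.
With the tool pointing down it reaches from about 0.4 to 0.85 m from the base axis. Payload 10.4 kg.
Tool frame: the origin (TCP) lies between the finger pads; the fingertips stand 19 mm ahead of it and the grasp point (between the pads) is the TCP (manip.tips_ahead is the distance from the TCP to the fingertips, in m); z points along the fingers, y is the line along which they close (so a half turn about z gives the same grasp; the last joint's range is limited). The gripper opens to 85 mm and grips with 20 to 120 N. Pads are 22 mm wide; open, the fingers measure 114 mm over their backs; the gripper's body (76 mm by 85 mm) begins 54 mm behind the grasp point. The pads swing forward as they close: fully open they stand 13 mm farther back than shut.
Start: joints at [-1.26, 0.332, -0.065, 1.46, 0.022, 1.35, -0.088], TCP at [0.205, 0.591, 0.25] pointing down, gripper open.
Joint ranges: [-2.6, 2.6], [-0.5, 2.12], [-1.47, 1.34], [0.16, 2.42], [-1.27, 4.41], [0.06, 2.06], [-2.6, 2.6]. Speed limits (rad/s): [2.22, 2.22, 2.79, 2.79, 3.14, 3.14, 3.14].

### API

Orientations are given as a unit quaternion [x, y, z, w].
In Python, from workcell import manip, viewer gives the robot as it stands.
- The arm moves only by the tool arm_command, never from a script. Its argument "series" is text: rows parted by semicolons, each of 5 numbers parted by spaces: the closure, from 0 (fully open) to 1 (shut), then the shift along the tool's x, y, z normalised to -1 to 1, where 1 is 0.4 m, then the turn about the tool's z normalised to -1 to 1, where 1 is 180 degrees. In form: jaw tx ty tz spin; .... A call has exactly 10 rows; each row shifts and turns the commanded pose from where the row before left it, along the tool's axes as they then stand; what a row does not reach is not made up. A row lasts 1/8 s, in which the tool goes at most 62.5 mm and 10.7 degrees, less where a joint would pass 70% of its speed; a pose out of reach is approached as far as the arm can. A call with a number of a shift or a turn outside -1 to 1 is refused whole. A call with a gripper value outside its range is refused whole. The fingers move at their own pace and stop on an object; "newtons" is the grip in N (left out, the last holds). Time passes only in rows, so rows that do not move let the fingers close, or fill a call up. It gives the time, the measured TCP pose, the force, the opening and the grip force at its end, in the units of the state.
- manip.get_obs(): the state, without advancing time (a new reading comes with each control period).
- viewer.camera(name): name is "scene" or "top" or "wrist"; returns a dict with "pixels" (400x640x3 uint8, red, green, blue), "intrinsics" (3x3 intrinsics, pixels), "extrinsics" (4x4, takes a point from world to camera coordinates). Camera axes: x right, y up, looking along -z (the intrinsics and any distortion apply to the point x, -y, -z); pixel columns grow to the right and rows downward; lengths in m; the calibration is good to about 2 mm. A picture is of the moment at which its call begins. There is no depth.
- manip.hand_in(): hands the job in; it is judged then, once.
The state is a dict: "clock": time; "joint_pos": joint angles; "joint_velocities": joint speeds; "tau": joint torques, N m; "position": TCP position; "ee_rot": TCP orientation; "ft_force": force on the tool from outside, world axes, zero at the start; "torque": the same for the moment, N m; "grip_width": opening from 0.0 (shut) to 1.0 (fully open); "grasp_force": force on a finger pad.
Only numpy, scipy, OpenCV 4.12 (cv2) and the standard library are available. Lean on these libraries where they do the work, as an engineer would, in place of code of your own. Each camera call takes 0.05 s, during which the arm holds its last target. There are 200 camera calls.

### The job

Fit the three large rollers from the wooden stock block into the three pockets of the leaning door-roller carriage, one roller to each pocket, dropping each in and then pressing it gently down past its spring nose until it is fully home. Any large roller may go in any pocket; do not hammer or force anything into the carriage, leave the small spare roller in the block, and leave the other things on the bench where they are.

Things in the scene. Friction and masses are not known exactly. Their poses are not given: they have to be found in the camera images.
- roller_a: door roller, plain grey nylon wheel 50 mm in diameter, 16 mm thick (across its two flat faces), about 0.1 kg, free to turn, with a small steel hub flush in each face; stands on edge in the stock block. Origin: centre of the wheel; its x axis is the axle (wheel turned about it by any amount). The three large rollers are alike.
- roller_b: door roller, plain grey nylon wheel 50 mm in diameter, 16 mm thick (across its two flat faces), about 0.1 kg, free to turn, with a small steel hub flush in each face; stands on edge in the stock block. Origin: centre of the wheel; its x axis is the axle (wheel turned about it by any amount). The three large rollers are alike.
- roller_c: door roller, plain grey nylon wheel 50 mm in diameter, 16 mm thick (across its two flat faces), about 0.1 kg, free to turn, with a small steel hub flush in each face; stands on edge in the stock block. Origin: centre of the wheel; its x axis is the axle (wheel turned about it by any amount). The three large rollers are alike.
- spare: smaller roller of the same grey nylon, 36 mm in diameter, 16 mm thick, standing on edge in the fourth slot of the stock block (which slot varies); not wanted. Origin: its centre; x axis is the axle.
- stock: fixed wooden stock block 150 (x) x 144 (y) x 20 mm high on the bench, with a 2 x 2 set of open slots, each 20 (x) x 53 (y) x 14 mm deep, centres at x = +-36, y = +-34 mm, in which rollers stand on edge with axles along the block's x. A large roller's centre is 31 mm, its top 56 mm above the bench. Origin: centre of its underside, z up.
- stand: fixed grey steel bench stand, base 160 (x) x 250 (y) x 12 mm, that holds the carriage leaning 30 degrees away from the robot, its underside about 70 mm above the bench. Origin: centre of its underside, z up.
- carriage: aluminium bar 32 (x) x 228 (y) x 50 mm (z), fixed on the stand. Origin: centre of its underside; z is square to its top (30 deg from vertical, leaning away from the robot), y runs level along the row, x up the slope. Three deep pockets open in its top at y = -78, -6, +66 mm, each 19 (x) x 53 (y) x 44 mm deep, mouths chamfered 1.5 mm. A dark screw cap on the top marks each pocket's +y end.
- latch0 (a joint): spring nose in pocket 0: round steel tip 8 mm across jutting 5.5 mm out of the pocket's +y end wall, 34 mm above its floor. 0 = out, up to 0.006 m = pushed back. An entering roller stops on it about 21 mm short of home; a push of about 10 to 15 N straight in drives the nose back 3 mm, then the roller bottoms and the nose springs out over its shoulder.
- latch1 (a joint): spring nose in pocket 1: round steel tip 8 mm across jutting 5.5 mm out of the pocket's +y end wall, 34 mm above its floor. 0 = out, up to 0.006 m = pushed back. An entering roller stops on it about 21 mm short of home; a push of about 10 to 15 N straight in drives the nose back 3 mm, then the roller bottoms and the nose springs out over its shoulder.
- latch2 (a joint): spring nose in pocket 2: round steel tip 8 mm across jutting 5.5 mm out of the pocket's +y end wall, 34 mm above its floor. 0 = out, up to 0.006 m = pushed back. An entering roller stops on it about 21 mm short of home; a push of about 10 to 15 N straight in drives the nose back 3 mm, then the roller bottoms and the nose springs out over its shoulder.
- seat0 (a point): centre of a roller fully home in pocket 0 (0 at the carriage's -y end, 1 middle, 2 at +y): 25 mm above the pocket's floor, 19 mm below its mouth, so only 6 mm of the wheel stands out, too little to hold; while still on the nose 27 mm stands out. Axes as the carriage: x = axle direction, z = straight out of the pocket. A homed roller may lie up to 2 mm off by the pocket's play.
- seat1 (a point): centre of a roller fully home in pocket 1 (0 at the carriage's -y end, 1 middle, 2 at +y): 25 mm above the pocket's floor, 19 mm below its mouth, so only 6 mm of the wheel stands out, too little to hold; while still on the nose 27 mm stands out. Axes as the carriage: x = axle direction, z = straight out of the pocket. A homed roller may lie up to 2 mm off by the pocket's play.
- seat2 (a point): centre of a roller fully home in pocket 2 (0 at the carriage's -y end, 1 middle, 2 at +y): 25 mm above the pocket's floor, 19 mm below its mouth, so only 6 mm of the wheel stands out, too little to hold; while still on the nose 27 mm stands out. Axes as the carriage: x = axle direction, z = straight out of the pocket. A homed roller may lie up to 2 mm off by the pocket's play.
- tape: tape measure, 62 x 36 x 60 mm, bystander; origin under its centre
- driver: screwdriver lying on the bench in front of the robot base, about 200 mm long, bystander; origin in its handle region
- mallet: hammer lying on the bench at the robot's left, bystander
- lifter: glass suction lifter, rubber disc 110 mm across with a black bow handle, 75 mm high, bystander; origin under its centre
- cleaner: white bottle 64 mm across, 190 mm high, bystander; origin under its centre
- mug: white mug 80 mm across, 90 mm high, bystander; origin under its centre
- screwbox: cardboard box 110 x 80 x 50 mm, bystander; origin under its centre
There are look-alikes about, which are no part of the job. Leave any orange look-alike of the roller_c alone. Leave any orange look-alike of the roller_a alone.

How it is judged:
By the outcome, as a careful person would: the job done as asked, in the order asked, and still so for the second after the job is handed in, with the robot touching nothing.
It also fails if it takes over 72 s, if anything falls off the work surface, if the arm or the gripper's body presses on something with over 40 N, if the wrist force passes 120 N, or if a joint passes its speed limit or range.

## Working session

There is one attempt and no reset: what is moved stays moved. The work goes in short steps, Python scripts to look and compute and a tool call to move; the robot and the scene stay as the last step left them, time stands still between calls to the robot, and variables do not carry over. Pictures are saved under pics/ and viewed, at most 10 in all, crops included, and the job is handed in when it is done.

Besides the shell and the picture viewer there is one more tool, called after "Call:" as a command line: name --argument value ..., lists and objects as JSON in quotes. arm_command: Moves the arm, as the interface text tells. Scaled input: -1 to 1 covers 0.4 m each way for a shift and 180 degrees each way for a turn. Its arguments: {"type":"object","properties":{"series":{"type":"string"},"newtons":{"type":"number"}},"required":["series"]}

```bash
mkdir -p pics; ls
cat > h.py <<'E'
import sys; sys.path.insert(0,'.')
import numpy as np, cv2
from workcell import manip, viewer
def snap(n,f):
    c=viewer.camera(n); cv2.imwrite(f'pics/{f}.png',c['pixels'][:,:,::-1]); np.savez(f'pics/{f}.npz',K=c['intrinsics'],E=c['extrinsics'],P=c['pixels']); return c
def load(f): return np.load(f'pics/{f}.npz')
def ray(f,u,v):
    d=load(f);K,E=d['K'],d['E']; p=np.linalg.inv(K)@[u,v,1]; p=np.array([p[0],-p[1],-p[2]])
    R,t=E[:3,:3],E[:3,3]; r=R.T@p; return -R.T@t, r/np.linalg.norm(r)
def onz(f,u,v,z): o,r=ray(f,u,v); return o+r*(z-o[2])/r[2]
def tri(*obs):
    A=np.zeros((3,3));b=np.zeros(3)
    for o in obs:
        c,r=ray(*o);M=np.eye(3)-np.outer(r,r);A+=M;b+=M@c
    x=np.linalg.solve(A,b); return x,[np.linalg.norm((np.eye(3)-np.outer(r,r))@(x-c)) for c,r in (ray(*o) for o in obs)]
def proj(f,p):
    d=load(f);q=d['E'][:3,:3]@np.array(p)+d['E'][:3,3];q=d['K']@[q[0],-q[1],-q[2]];return q[:2]/q[2]
E
python3 - <<'E'
from h import *
for n in ['scene','top','wrist']:
    c=snap(n,n+'0'); print(n,c['intrinsics'].round(1).tolist(),c['extrinsics'].round(3).tolist())
print(manip.get_obs()); 
print(cv2.imwrite('pics/st.png',np.vstack([load('scene0')['P'],load('top0')['P']])[:,:,::-1][:, :]))
E
```

```text
pics
scene [[387.2, 0.0, 319.0], [0.0, 387.2, 207.0], [0.0, 0.0, 1.0]] [[0.847, 0.531, 0.012, -0.479], [-0.3, 0.459, 0.836, 0.088], [0.439, -0.712, 0.548, -1.427], [0.0, 0.0, 0.0, 1.0]]
top [[489.2, 0.0, 320.0], [0.0, 489.2, 191.9], [0.0, 0.0, 1.0]] [[-0.072, -0.997, 0.0, 0.027], [0.976, -0.07, 0.205, -0.579], [-0.205, 0.015, 0.979, -1.305], [0.0, 0.0, 0.0, 1.0]]
wrist [[348.1, 0.0, 321.2], [0.0, 348.1, 195.4], [0.0, 0.0, 1.0]] [[0.327, 0.945, -0.002, -0.625], [-0.909, 0.314, -0.274, 0.036], [-0.259, 0.092, 0.962, -0.379], [0.0, 0.0, 0.0, 1.0]]
{'clock': 0.15, 'joint_pos': array([-1.25959722,  0.33271591, -0.06472199,  1.46070298,  0.02156356,
        1.34990398, -0.08851504]), 'joint_velocities': array([ 0.0009276 , -0.00235553,  0.00052369, -0.0021231 , -0.00207373,
       -0.00097624, -0.00023549]), 'tau': array([ 1.11405872e-03, -6.25822520e+01,  4.95710294e-02, -3.91851461e+01,
        1.63404050e-02,  7.47262646e-03, -6.07817992e-05]), 'position': array([0.20466568, 0.59027754, 0.24972717]), 'ee_rot': array([ 1.66119010e-01,  9.86105575e-01, -5.11530412e-04, -8.58661638e-05]), 'ft_force': array([-0.06694395, -0.0678197 ,  0.55702861]), 'torque': array([-0.0256093 ,  0.01808639,  0.01178539]), 'grasp_force': 0.0, 'grip_width': 1.0008905181895809}
True
```

View pics/scene0.png

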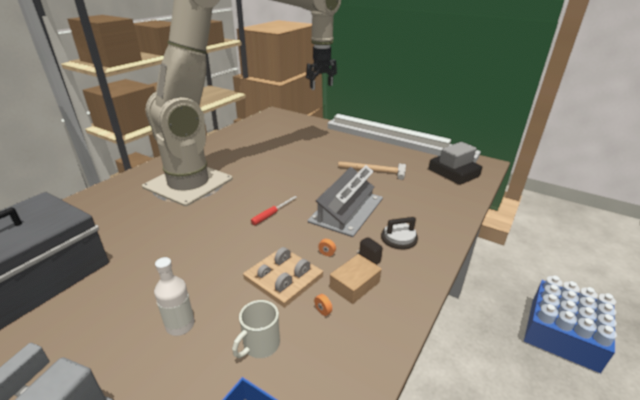

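View pics/top0.png

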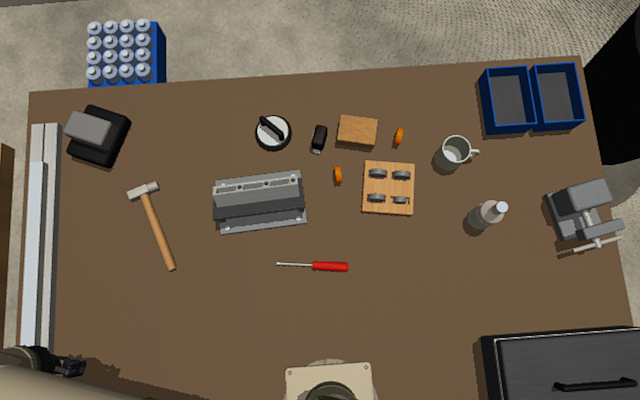

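```bash
python3 -c "
from h import *
print(manip.tips_ahead,dir(manip))"
```

```text
0.019 ['MotionError', '__class__', '__delattr__', '__dict__', '__dir__', '__doc__', '__eq__', '__format__', '__ge__', '__getattribute__', '__getstate__', '__gt__', '__hash__', '__init__', '__init_subclass__', '__le__', '__lt__', '__module__', '__ne__', '__new__', '__reduce__', '__reduce_ex__', '__repr__', '__setattr__', '__sizeof__', '__str__', '__subclasshook__', '__weakref__', 'get_obs', 'hand_in', 'tips_ahead']
```

Scene: the stock block is at top-view (388,188) with four grey rollers. (378,173), (401,174) and (377,197) look large, and (400,199) looks small. The orange look-alikes at (338,174) and (398,136) are to be left alone. The carriage is at about (258,197). I'll confirm in an enlarged crop.

Run:
```python
from h import *
a=load('top0')['P'][145:245,205:425]; b=load('scene0')['P'][160:310,235:395]
A=cv2.resize(a,None,fx=3.6,fy=3.6,interpolation=cv2.INTER_CUBIC)   # 792x360
cv2.imwrite('pics/cropA.png',A[:,:,::-1])
B=cv2.resize(b,None,fx=4,fy=4,interpolation=cv2.INTER_CUBIC)
cv2.imwrite('pics/cropB.png',B[:,:,::-1])
```

```text
(no output)
```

View pics/cropA.png

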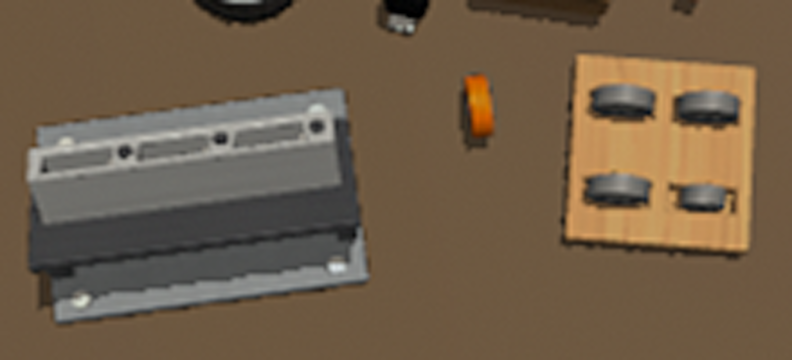

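View pics/cropB.png

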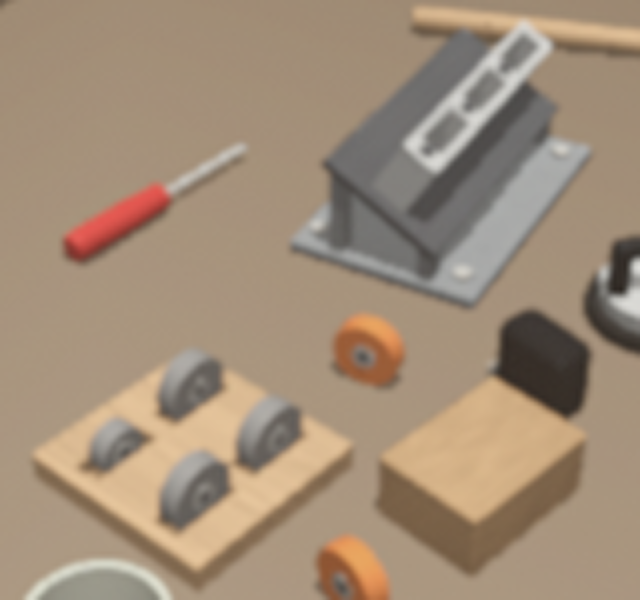

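```bash
cat > fit.py <<'E'
from h import *
from scipy.optimize import least_squares
A=lambda u,v:(u/3.6+205-.36,v/3.6+145-.36); B=lambda u,v:(u/4+235-.375,v/4+160-.375)
Rz=lambda a:np.array([[np.cos(a),-np.sin(a),0],[np.sin(a),np.cos(a),0],[0,0,1]])
c=np.cos(np.pi/6);s=.5
Rc0=np.array([[-c,0,s],[0,-1,0],[s,0,c]])  # carriage axes as columns at yaw 0
def car(p,q): return p[:3]+Rz(p[3])@Rc0@np.array(q)
def blk(p,q): return p[:3]+Rz(p[3])@np.array(q)
def fit(f,obs,p0):
    g=lambda p:np.concatenate([proj(n,f(p,q))-uv for n,q,uv in obs])
    r=least_squares(g,p0,loss='soft_l1'); return r.x,r.fun.reshape(-1,2)
E
python3 - <<'E'
from fit import *
T,S='top0','scene0'
X,Y=.075,.072
ob=[(T,(X,Y,.02),A(578,54)),(T,(X,-Y,.02),A(755,68)),(T,(-X,-Y,.02),A(748,252)),(T,(-X,Y,.02),A(568,240)),
(S,(-X,-Y,.02),B(35,458)),(S,(X,-Y,.02),B(198,572)),(S,(X,Y,.02),B(352,445))]
p,r=fit(blk,ob,[.55,-.2,0,0]);print('block',p.round(4),r.round(1).tolist())
# carriage: +yc = image right; +xc toward robot
oc=[(T,(-.016,-.114,.05),A(28,150)),(T,(-.016,.114,.05),A(333,117)),(T,(.016,-.114,.05),A(36,178)),(T,(.016,.114,.05),A(338,145)),
(T,(0,-.0435,.05),A(125,152)),(T,(0,.0285,.05),A(221,138)),(T,(0,.1005,.05),A(316,126)),
(S,(.016,.114,.05),B(405,145)),(S,(-.016,.114,.05),B(437,172)),(S,(.016,-.114,.05),B(522,23)),(S,(-.016,-.114,.05),B(552,45))]
p2,r=fit(car,oc,[.5,.15,.07,.1]);print('car',p2.round(4),r.round(1).tolist())
np.savez('poses.npz',b=p,c=p2)
for x in(1,-1):
  for y in(1,-1): q=blk(p,(x*.036,y*.034,.031)); print('slot',x,y,q.round(4), np.hypot(q[0],q[1]).round(3))
for y in(-.078,-.006,.066): print('mouth',car(p2,(0,y,.05)).round(4),'seat',car(p2,(0,y,.031)).round(4))
# rollers: top of wheel in both views
for n,a,b in[('NW',(622,90),(265,400)),('NE',(706,95),(188,455)),('SW',(618,178),(190,352))]:
    print(n,tri((T,)+A(*a),(S,)+B(*b)))
E
```

```text
block [ 0.5886 -0.2134 -0.0006 -0.1427] [[-0.3, 0.5], [-0.1, 0.0], [0.2, -0.3], [-0.3, -0.5], [-0.8, -0.2], [-0.0, -0.0], [0.3, 0.3]]
car [0.5748 0.1557 0.0715 0.0606] [[0.9, -0.2], [0.0, -1.9], [-1.7, 0.8], [-0.4, -1.1], [0.0, 0.2], [0.0, 0.6], [0.3, 0.5], [-0.7, -0.0], [-0.4, 0.4], [0.5, -0.5], [0.3, 0.2]]
slot 1 1 [ 0.6291 -0.1849  0.0304] 0.656
slot 1 -1 [ 0.6194 -0.2522  0.0304] 0.669
slot -1 1 [ 0.5578 -0.1746  0.0304] 0.584
slot -1 -1 [ 0.5481 -0.2419  0.0304] 0.599
mouth [0.595  0.2351 0.1148] seat [0.5855 0.2345 0.0984]
mouth [0.5993 0.1632 0.1148] seat [0.5899 0.1626 0.0984]
mouth [0.6037 0.0913 0.1148] seat [0.5942 0.0908 0.0984]
NW (array([ 0.62897741, -0.18293011,  0.06101132]), [np.float64(0.0035227534603249314), np.float64(0.003522753460324844)])
NE (array([ 0.61923451, -0.249122  ,  0.06094416]), [np.float64(0.00501670280429397), np.float64(0.005016702804294054)])
SW (array([ 0.56012301, -0.17221074,  0.06206553]), [np.float64(0.0022233890070493447), np.float64(0.002223389007049335)])
```

```bash
cat >> h.py <<'E'
from scipy.spatial.transform import Rotation as Rot
def go(target,yang,spin_first=True):
    """tool shift (normalised) to target (world), after spinning so that tool y lies at yang (rad, mod pi)"""
    o=manip.get_obs(); R=Rot.from_quat(o['ee_rot']).as_matrix(); a=np.arctan2(R[1,1],R[0,1])
    d=(yang-a+np.pi/2)%np.pi-np.pi/2; R2=Rot.from_rotvec([0,0,d]).as_matrix()@R if spin_first else R
    print('pos',o['position'].round(4),'t',round(o['clock'],2),'spin',round(-d/np.pi,4),'shift/0.4',(R2.T@(np.array(target)-o['position'])/.4).round(4),'tooldown',R[:,2].round(3))
    return R2
E
python3 - <<'E'
from h import *
E=load('wrist0')['E']; cc=-E[:3,:3].T@E[:3,3]; o=manip.get_obs(); R=Rot.from_quat(o['ee_rot']).as_matrix()
print(cc, R.T@(cc-o['position']), R.T@(E[:3,:3].T@[0,0,-1]), R.T@(E[:3,:3].T@[1,0,0]))
b=np.load('poses.npz')['b']
go((.60,-.205,.23),np.pi/2+b[3])
E
```

```text
[0.1386743  0.61371999 0.37305106] [ 0.07002943  0.00040049 -0.12332441] [-2.74483392e-01 -9.39122233e-04  9.61591382e-01] [5.31067006e-04 9.99999223e-01 1.12822410e-03]
pos [0.2047 0.5903 0.2497] t 0.15 spin -0.0608 shift/0.4 [-1.261  -1.8274  0.0512] tooldown [-0.    -0.001 -1.   ]
```

Call:
arm_command --series "0 0 0 0 -0.0304; 0 0 0 0 -0.0304; 0 -0.075 -0.109 0 0; 0 -0.075 -0.109 0 0; 0 -0.075 -0.109 0 0; 0 -0.075 -0.109 0 0; 0 -0.075 -0.109 0 0; 0 -0.075 -0.109 0 0; 0 -0.075 -0.109 0 0; 0 -0.075 -0.109 0 0" --newtons 20

```text
clock: 1.4
position: [0.3931, 0.2094, 0.2503]
ee_rot: [0.071, 0.997, 0.0, 0.0]
ft_force: [1.4, -0.2, 0.0]
grip_width: 1.007
grasp_force: 0.0
```

Call:
arm_command --series "0.3 -0.072 -0.105 0.005 0; 0.3 -0.072 -0.105 0.005 0; 0.3 -0.072 -0.105 0.005 0; 0.3 -0.072 -0.105 0.005 0; 0.3 -0.072 -0.105 0.005 0; 0.3 -0.072 -0.105 0.005 0; 0.3 -0.072 -0.105 0.005 0; 0.3 -0.072 -0.105 0.005 0; 0.3 -0.072 -0.105 0.005 0; 0.3 0 0 0 0"

```text
clock: 2.65
position: [0.595, -0.2042, 0.2311]
ee_rot: [0.074, 0.997, -0.001, -0.001]
ft_force: [-0.5, 0.2, -1.2]
grip_width: 0.702
grasp_force: 0.0
```

Run:
```python
from h import *
snap('wrist','w1'); b=np.load('poses.npz')['b']; print(manip.get_obs()['grip_width'])
go((.6291,-.1849,.12),np.pi/2+b[3])
```

```text
0.6997337403946486
pos [ 0.5951 -0.2017  0.2313] t 2.7 spin -0.001 shift/0.4 [-0.0787  0.0541  0.2781] tooldown [-0.002 -0.001 -1.   ]
```

View pics/w1.png

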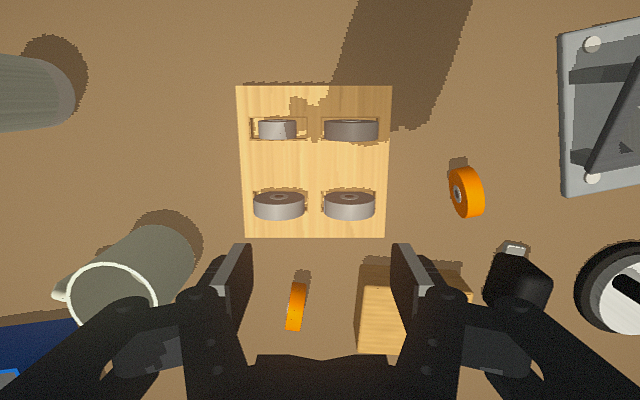

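w1 shows the block squarely below, with corners (236,86), (392,86), (385,238) and (245,238). The small spare is at (277,129). The large rollers are at (350,131), (279,205) and (349,205), all grey. The orange ones are outside the block.

Run:
```python
from fit import *
X,Y=.075,.072
W='w1'
ob=[(W,(-X,-Y,.02),(236,86)),(W,(-X,Y,.02),(392,86)),(W,(X,Y,.02),(385,238)),(W,(X,-Y,.02),(245,238))]
p,r=fit(blk,ob,[.59,-.21,0,-.14]);print('wrist only',p.round(4),r.round(1).tolist())
T,S='top0','scene0'
ob+=[(T,(X,Y,.02),A(578,54)),(T,(X,-Y,.02),A(755,68)),(T,(-X,-Y,.02),A(748,252)),(T,(-X,Y,.02),A(568,240)),
(S,(-X,-Y,.02),B(35,458)),(S,(X,-Y,.02),B(198,572)),(S,(X,Y,.02),B(352,445))]
p,r=fit(blk,ob,p);print('all',p.round(4),r.round(1).tolist())
c=np.load('poses.npz')['c']; np.savez('poses.npz',b=p,c=c)
for q in [(.036,.034,.031),(.036,-.034,.031),(-.036,.034,.031)]:
    w=blk(p,q); print(q,w.round(4),proj(W,w+[0,0,.025]).round(1), proj(W,blk(p,np.array(q)+[.008,0.025,0])).round(1),proj(W,blk(p,np.array(q)+[.008,-.025,0])).round(1),proj(W,blk(p,np.array(q)+[-.008,0,.025])).round(1))
w=blk(p,(.036,.034,.042)); R=go(w,np.pi/2+p[3])
m=onz('top0',455,152,.09); print('mug',m)
```

```text
wrist only [ 5.898e-01 -2.104e-01  1.000e-04 -1.466e-01] [[-0.4, 0.1], [0.5, -0.0], [-0.5, -0.0], [0.4, -0.1]]
all [ 5.897e-01 -2.110e-01 -5.000e-04 -1.473e-01] [[-0.8, 0.0], [-0.1, -0.0], [-1.1, -0.3], [-0.0, -0.4], [-1.1, 0.1], [-0.8, -0.2], [-0.8, -0.5], [-1.3, -0.9], [0.2, -0.8], [0.7, -0.5], [1.1, 0.0]]
(0.036, 0.034, 0.031) [ 0.6303 -0.1826  0.0305] [350.7 213.2] [374.1 212.7] [323.1 212.7] [350.9 204.7]
(0.036, -0.034, 0.031) [ 0.6203 -0.2499  0.0305] [275.7 213.1] [304.8 212.7] [253.9 212.6] [275.4 204.7]
(-0.036, 0.034, 0.031) [ 0.559  -0.172   0.0305] [352.7 132.8] [377.3 138.9] [323.2 138.9] [352.9 123.2]
pos [ 0.5951 -0.2017  0.2313] t 2.7 spin 0.0005 shift/0.4 [-0.0808  0.0608  0.4744] tooldown [-0.002 -0.001 -1.   ]
mug [ 0.65937324 -0.3963022   0.09      ]
```

Call:
arm_command --series "0.3 0.034 0.02 0.03 0; 0.3 0.033 0.02 0.05 0; 0.3 0.033 0.02 0.06 0; 0.3 0 0 0.06 0; 0.3 0 0 0.06 0; 0.3 0 0 0.05 0; 0.3 0 0 0.04 0; 0.3 0 0 0.028 0; 0.3 0 0 0 0; 0.3 0 0 0 0"

```text
clock: 3.95
position: [0.5597, -0.1707, 0.0817]
ee_rot: [0.071, 0.997, -0.0, 0.0]
ft_force: [0.3, -0.1, 0.3]
grip_width: 0.699
grasp_force: 0.0
```

Run:
```python
from fit import *
b=np.load('poses.npz')['b']; go(blk(b,(-.036,.034,.0425)),np.pi/2+b[3])
```

```text
pos [ 0.5597 -0.1707  0.0817] t 3.95 spin 0.0014 shift/0.4 [ 0.0011 -0.0036  0.0992] tooldown [ 0.001 -0.    -1.   ]
```

Call:
arm_command --series "0.3 0.001 -0.003 0.034 0; 0.3 0 0 0.033 0; 0.3 0 0 0.032 0; 0.3 0 0 0 0; 0.6 0 0 0 0; 0.6 0 0 0 0; 0.6 0 0 0 0; 0.6 0 0 0 0; 0.6 0 0 0 0; 0.6 0 0 -0.02 0" --newtons 20

```text
clock: 5.2
position: [0.5583, -0.1715, 0.0493]
ee_rot: [0.071, 0.997, 0.0, -0.001]
ft_force: [-0.4, 1.2, -0.8]
grip_width: 0.574
grasp_force: 21.2
```

Call:
arm_command --series "0.6 0 0 -0.08 0; 0.6 0 0 -0.12 0; 0.6 0 0 -0.12 -0.022; 0.6 0 0 -0.09 -0.022; 0.6 0 0 -0.015 -0.022; 0.6 -0.02 0.07 0 0; 0.6 -0.03 0.1 0 0; 0.6 -0.03 0.1 0 0; 0.6 -0.03 0.1 0 0; 0.6 -0.03 0.1 0 0"

```text
clock: 6.45
position: [0.6026, 0.0208, 0.2202]
ee_rot: [-0.032, 0.999, 0.0, 0.0]
ft_force: [1.0, 0.1, -0.6]
grip_width: 0.574
grasp_force: 21.3
```

Call:
arm_command --series "0.6 -0.03 0.1 0 0; 0.6 -0.03 0.1 0 0; 0.6 -0.03 0.1 0 0; 0.6 -0.02 0.053 0 0; 0.6 0 0 0 0; 0.6 0 0 0 0; 0.6 0 0 0 0; 0.6 0 0 0 0; 0.6 0 0 0 0; 0.6 0 0 0 0"

```text
clock: 7.7
position: [0.6372, 0.1633, 0.2195]
ee_rot: [-0.032, 0.999, 0.0, 0.0]
ft_force: [0.1, 1.1, -0.4]
grip_width: 0.575
grasp_force: 21.3
```

Run:
```python
from h import *
c=snap('wrist','w2'); o=manip.get_obs();print(o['position'],o['ee_rot'],o['grip_width'],o['grasp_force'])
```

```text
[0.63723294 0.16335815 0.21947924] [-3.22779451e-02  9.99478929e-01  6.62653551e-05 -2.01552272e-05] 0.574882201775269 21.32816255092621
```

View pics/w2.png

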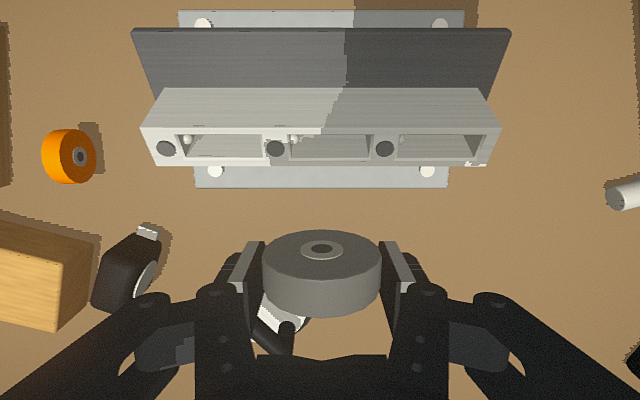

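w2 shows the carriage top edge running from (139,127) to (502,127), with caps at (166,149), (275,149) and (384,149). The pocket mouths span rows 133–157, and the noses sit at each pocket's left (+yc) end. The roller is held between the fingers, with its hub at (322,249).

Run:
```python
from fit import *
W='w2';T,S='top0','scene0'
ow=[(W,(.016,.114,.05),(140,127)),(W,(.016,-.114,.05),(502,127)),(W,(-.016,.114,.05),(157,166)),
(W,(0,-.0435,.05),(384,149)),(W,(0,.0285,.05),(275,149)),(W,(0,.1005,.05),(166,149))]
oc=[(T,(-.016,-.114,.05),A(28,150)),(T,(-.016,.114,.05),A(333,117)),(T,(.016,-.114,.05),A(36,178)),(T,(.016,.114,.05),A(338,145)),
(T,(0,-.0435,.05),A(125,152)),(T,(0,.0285,.05),A(221,138)),(T,(0,.1005,.05),A(316,126)),
(S,(.016,.114,.05),B(405,145)),(S,(-.016,.114,.05),B(437,172)),(S,(.016,-.114,.05),B(522,23)),(S,(-.016,-.114,.05),B(552,45))]
c0=np.load('poses.npz')['c']
p,r=fit(car,ow,c0);print('wrist',p.round(4),r.round(1).tolist())
p,r=fit(car,ow*4+oc,c0);print('all',p.round(4),r[-11:].round(1).tolist(),r[:6].round(1).tolist())
np.savez('poses.npz',b=np.load('poses.npz')['b'],c=p)
for k,y in enumerate((-.078,-.006,.066)):
    print(k,'mouth',car(p,(0,y,.05)).round(4),[proj(W,car(p,(sx*.0095,y+sy*.0265,.05))).round(0).tolist() for sx in(1,-1) for sy in(1,-1)])
o=manip.get_obs();R=Rot.from_quat(o['ee_rot']).as_matrix();P=o['position']
for t in(0,10,20,-10):
    a=np.radians(t)  # top leaning away +X
    ax=R[:,0]*np.cos(a)+np.array([0,0,1])*np.sin(a); up=np.array([0,0,1])*np.cos(a)-R[:,0]*np.sin(a)
    cen=P-[0,0,.0115]
    print(t,'hub',proj(W,cen+.008*ax).round(0),'faceTop',proj(W,cen+.008*ax+.025*up).round(0),'faceBot',proj(W,cen+.008*ax-.025*up).round(0),'rimfar',proj(W,cen-.008*ax+.025*up).round(0))
```

```text
wrist [0.5756 0.1585 0.0695 0.0658] [[-1.7, 1.1], [-1.3, 0.8], [-1.3, 0.5], [1.3, -0.9], [1.5, -0.8], [1.8, -0.7]]
all [0.5756 0.1584 0.0695 0.0656] [[0.0, -0.1], [-1.0, -2.2], [-2.5, 0.9], [-1.4, -1.4], [-0.9, 0.2], [-0.9, 0.5], [-0.8, 0.2], [0.2, 0.3], [0.5, 0.7], [0.9, -0.2], [0.7, 0.4]] [[-2.0, 1.0], [-1.5, 0.8], [-1.6, 0.5], [1.0, -0.9], [1.2, -0.9], [1.5, -0.8]]
0 mouth [0.5955 0.2379 0.1128] [[399.0, 136.0], [482.0, 136.0], [395.0, 159.0], [473.0, 159.0]]
1 mouth [0.6002 0.166  0.1128] [[287.0, 136.0], [370.0, 136.0], [289.0, 159.0], [367.0, 159.0]]
2 mouth [0.6049 0.0942 0.1128] [[175.0, 136.0], [258.0, 136.0], [184.0, 159.0], [261.0, 159.0]]
0 hub [320. 249.] faceTop [320. 279.] faceBot [320. 227.] rimfar [320. 318.]
10 hub [320. 250.] faceTop [320. 291.] faceBot [320. 220.] rimfar [320. 325.]
20 hub [320. 253.] faceTop [320. 303.] faceBot [320. 215.] rimfar [320. 329.]
-10 hub [320. 248.] faceTop [320. 265.] faceBot [320. 235.] rimfar [320. 309.]
```

Run:
```python
from h import *
a=load('w2')['P'][118:172,132:332]; b=load('w2')['P'][118:172,312:512]
f=lambda a:cv2.resize(a,None,fx=4,fy=4,interpolation=cv2.INTER_LANCZOS4)
cv2.imwrite('pics/cropW2.png',np.vstack([f(a),f(b)])[:,:,::-1])
```

```text
(no output)
```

View pics/cropW2.png

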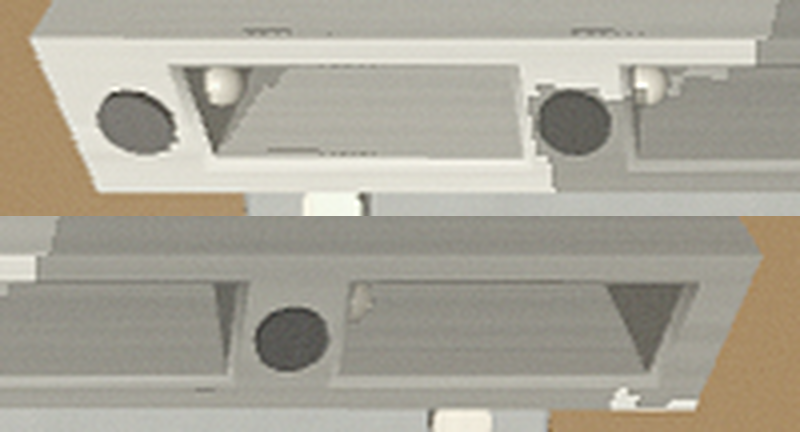

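Run:
```python
from fit import *
W='w2'; xo,yo=.011,.028
ow=[(W,(.016,.114,.05),(140,127.2)),(W,(.016,-.114,.05),(502.5,128)),(W,(-.016,.114,.05),(156.2,165.7)),(W,(-.016,-.114,.05),(486.2,166.3)),
(W,(xo,.066+yo,.05),(174.5,134.5)),(W,(xo,.066-yo,.05),(262.5,134.5)),(W,(-xo,.066-yo,.05),(263.5,158.5)),
(W,(xo,-.078-yo,.05),(486,134.7)),(W,(xo,-.078+yo,.05),(399.5,134.7)),(W,(-xo,-.078+yo,.05),(394.5,160)),(W,(-xo,-.078-yo,.05),(476,160)),
(W,(xo,-.006-yo,.05),(374,134.7)),(W,(-xo,-.006-yo,.05),(370,160)),(W,(-xo,-.006+yo,.05),(289,160.5))]
c0=np.load('poses.npz')['c']
for n,obs in(('w',ow),):
    p,r=fit(car,obs,c0);print(n,p.round(4),r.round(1).tolist())
np.savez('poses.npz',b=np.load('poses.npz')['b'],c=p)
for k,y in enumerate((-.078,-.006,.066)):
    print(k,'mouth',car(p,(0,y,.05)).round(4),'entry TCP',(car(p,(.010,y,.05+.017))+[0,0,.0115]).round(4),'rel TCP',(car(p,(0,y,.05+.012))+[0,0,.0115]).round(4))
go(car(p,(.010,.066,.05+.017))+[0,0,.0115],np.pi/2+p[3])
```

```text
w [0.5753 0.1596 0.0694 0.0637] [[-0.2, 0.1], [-0.2, -0.2], [0.8, 0.1], [-1.1, -0.0], [-0.5, -0.6], [-0.9, -0.5], [2.0, 1.9], [0.9, -0.4], [-0.2, -0.5], [-0.4, 0.6], [-0.1, 0.7], [0.2, -0.5], [0.7, 0.6], [-0.1, -0.0]]
0 mouth [0.5953 0.239  0.1127] entry TCP [0.5951 0.239  0.1439] rel TCP [0.6013 0.2394 0.1346]
1 mouth [0.5999 0.1671 0.1127] entry TCP [0.5997 0.1671 0.1439] rel TCP [0.6059 0.1675 0.1346]
2 mouth [0.6045 0.0953 0.1127] entry TCP [0.6043 0.0953 0.1439] rel TCP [0.6105 0.0957 0.1346]
pos [0.6372 0.1634 0.2195] t 7.75 spin 0.0003 shift/0.4 [ 0.093  -0.1646  0.1888] tooldown [-0.  0. -1.]
```

Call:
arm_command --series "0.6 0.054 -0.055 0 0; 0.6 0.054 -0.055 0 0; 0.6 0.053 -0.055 0 0; 0.6 0 0 0.05 0; 0.6 0 0 0.06 0; 0.6 0 0 0.045 0; 0.6 0 0 0.021 0; 0.6 0 0 0 0; 0.6 0 0 0 0; 0.6 0 0 0 0"

```text
clock: 9.0
position: [0.5777, 0.0934, 0.1498]
ee_rot: [-0.032, 0.999, 0.0, 0.001]
ft_force: [-0.4, 0.3, -1.0]
grip_width: 0.577
grasp_force: 21.4
```

Call:
arm_command --series "0.6 -0.008 0 0 0; 0.6 -0.008 0 0 0; 0.6 -0.008 0 0 0; 0.6 -0.007 0 0 0; 0.6 -0.007 0 0 0; 0.6 -0.006 0 0 0; 0.6 0 0 0 0; 0.6 0 0 0 0; 0.6 0 0 0 0; 0.6 0 0 0 0"

```text
clock: 10.25
position: [0.5947, 0.0945, 0.149]
ee_rot: [-0.032, 0.999, 0.0, -0.0]
ft_force: [-3.8, 0.0, -1.6]
grip_width: 0.573
grasp_force: 20.9
```

Run:
```python
from fit import *
p=np.load('poses.npz')['c']; c=snap('wrist','w3')
R=go(car(p,(0,.066,.05+.035))+[0,0,.0115],np.pi/2+p[3])
o=manip.get_obs();print(o['ft_force'],o['grip_width']); P=o['position']
for t in(0,10,20,30):
    a=np.radians(t); ax=R[:,0]*np.cos(a)+np.array([0,0,1])*np.sin(a); up=np.array([0,0,1])*np.cos(a)-R[:,0]*np.sin(a)
    cen=P-[0,0,.0115]
    print(t,'hub',proj('w3',cen+.008*ax).round(0),'faceTop',proj('w3',cen+.008*ax+.025*up).round(0),'faceBot',proj('w3',cen+.008*ax-.025*up).round(0),'rimfar',proj('w3',cen-.008*ax+.025*up).round(0))
im=c['pixels'][100:400,120:520]; cv2.imwrite('pics/w3c.png',cv2.resize(im,None,fx=2,fy=2)[:,:,::-1])
```

```text
pos [0.5947 0.0945 0.149 ] t 10.3 spin 0.0003 shift/0.4 [-0.0683  0.0005 -0.0138] tooldown [-0.  0. -1.]
[-4.31200817 -0.51355528 -0.32031515] 0.5714022685985013
0 hub [320. 249.] faceTop [320. 279.] faceBot [320. 227.] rimfar [320. 318.]
10 hub [320. 251.] faceTop [320. 291.] faceBot [320. 220.] rimfar [320. 325.]
20 hub [320. 253.] faceTop [320. 303.] faceBot [320. 215.] rimfar [320. 329.]
30 hub [320. 255.] faceTop [320. 313.] faceBot [320. 210.] rimfar [320. 332.]
```

View pics/w3c.png

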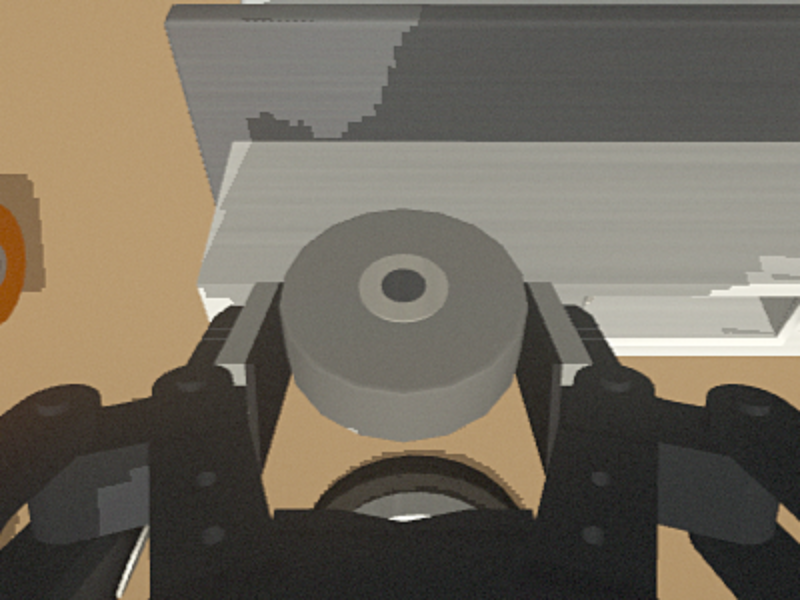

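The roller is now tilted about 25° in the jaws and has slid about 4 mm towards the robot. I'll carry it over pocket 2 with that offset and lower it along the pocket axis.

Call:
arm_command --series "0.6 0.004 0 -0.06 0; 0.6 -0.02 0 0 0; 0.6 -0.032 0 0 0; 0.6 -0.03 0 0 0; 0.6 0 0 0.025 0; 0.6 0 0 0.021 0; 0.6 0.006 0 0.011 0; 0.6 0.007 0 0.011 0; 0.6 0.007 0 0.012 0; 0.6 0 0 0 0"

```text
clock: 11.55
position: [0.6175, 0.096, 0.1408]
ee_rot: [-0.032, 0.999, 0.0, -0.0]
ft_force: [-0.0, 0.1, -1.7]
grip_width: 0.577
grasp_force: 21.3
```

Run:
```python
from fit import *
p=np.load('poses.npz')['c']; c=snap('wrist','w4'); snap('scene','s4')
R=go(car(p,(0,.066,.05+.014))+[0.004,0,.0115],np.pi/2+p[3])
o=manip.get_obs();print(o['ft_force'],o['grip_width'])
im=c['pixels'][100:400,120:520]; im=cv2.resize(im,(480,360)); s=cv2.resize(load('s4')['P'][150:240,300:390],(320,320)); 
L=np.zeros((360,800,3),np.uint8);L[:,:480]=im;L[:320,480:]=s;cv2.imwrite('pics/w4c.png',L[:,:,::-1])
```

```text
pos [0.618  0.0961 0.1413] t 11.65 spin 0.0003 shift/0.4 [ 0.0065 -0.0004  0.0125] tooldown [ 0.  0. -1.]
[-0.20175409 -0.15020585 -1.11816212] 0.5743184697741271
```

View pics/w4c.png

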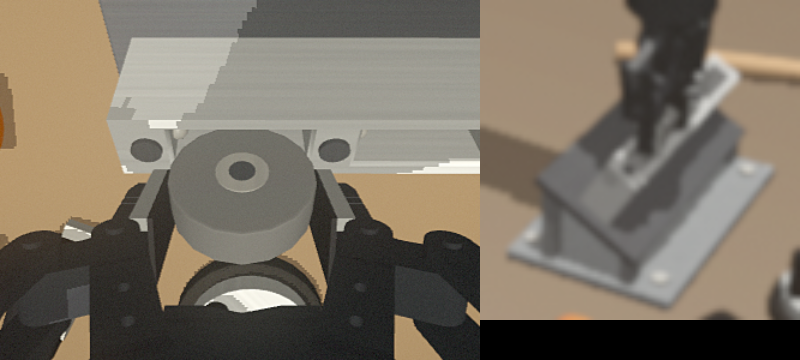

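w4 shows the roller tilted and entering pocket 2 between the caps, with no contact load. Next is a slightly lower position, then release and retreat.

Call:
arm_command --series "0.6 0.0035 0 0.006 0; 0.6 0.0035 0 0.0065 0; 0.6 0 0 0 0; 0.3 0 0 0 0; 0.3 0 0 0 0; 0.3 0 0 0 0; 0.3 0 0 -0.05 0; 0.3 0 0 -0.08 0; 1 0 0 0 0; 1 0 0 0 0"

```text
clock: 12.9
position: [0.6153, 0.0959, 0.1887]
ee_rot: [-0.032, 0.999, 0.0, 0.0]
ft_force: [0.7, -0.6, -0.5]
grip_width: 0.281
grasp_force: 0.0
```

```bash
cat > press.py <<'E'
from fit import *
import sys
p=np.load('poses.npz')['c']; y=(-.078,-.006,.066)[int(sys.argv[1])]; h=float(sys.argv[2])/1000
R=go(car(p,(.002,y,.05+h))+Rz(p[3])@[.011,0,.019],np.pi/2+p[3])
o=manip.get_obs();print(o['ft_force'].round(1),round(o['grip_width'],3))
E
python3 - <<'E'
from fit import *
p=np.load('poses.npz')['c'];c=snap('wrist','w5'); print(manip.get_obs()['position'])
for h in(6,27):
  print(h,[proj('w5',car(p,(sx*.008,.066+.025*np.sin(t),.05+h/1000-.025+.025*np.cos(t)))).round(0).tolist() for sx in(1,-1) for t in(-1,0,1)])
g=cv2.cvtColor(c['pixels'],cv2.COLOR_RGB2GRAY); print(g[100:300:4, 280:370:10])
E
python3 press.py 2 30
```

```text
[0.61497178 0.09584364 0.18808735]
6 [[356.0, 183.0], [321.0, 197.0], [285.0, 183.0], [354.0, 201.0], [321.0, 215.0], [287.0, 201.0]]
27 [[359.0, 209.0], [321.0, 226.0], [282.0, 209.0], [357.0, 228.0], [321.0, 244.0], [285.0, 228.0]]
[[121 123 123 124 123 119  84  87  84]
 [120 123 119 124 124 124  89  87  84]
 [121 123 120 124 120 121  87  88  82]
 [128 126 124 132 125  89  91  82  84]
 [126 125 123 124 123  88  85  86  87]
 [119 126 123 122 123  86  88  84  85]
 [123 124 121 124 120  86  90  83  89]
 [192 188 190 190 188 159 158 156 159]
 [178 178 180 180 177 150 150 150 150]
 [177 180 177 176 144 145 146 146 146]
 [178 176 177 178 149 149 148 146 147]
 [155 178 179 176 152 144 152 149 151]
 [161 180 179 150 152 150 151 148 149]
 [154 183 148 151 153 152 151 151 153]
 [152 182 150 149 150 151 149 151 152]
 [149 178 144 148 143 144 146 143 147]
 [151 156 155 155 152 154 155 152 152]
 [150 151 150 152 150 152 151 148 148]
 [153 150 151 150 150 151 149 149 151]
 [149 150 146 147 148 145 148 149 145]
 [169 169 170 169 166 167 167 166 166]
 [167 167 166 167 166 164 163 167 164]
 [177 11
[... 513 characters left out ...]
142 176 174 154  46 107]
 [113  56 154 154 151 154 152  48 110]
 [111  62 153 154 154 154 151  54 108]
 [114  57 152 152 152 152 152  52 105]
 [110  56 153 152 152 157 153  52 113]
 [113  50 154 154 151 153 154  53 109]
 [108  58 152 153 151 153 151  50 113]
 [108  58 149 148 151 153 152  57  94]
 [113  58 151 153 152 153 154  54  63]
 [103  56 151 150 151 152 152  52  55]
 [167  57 151 151 153 154 158  54  58]
 [171  51 155 158 112  93 106  55  70]
 [ 66  51 156  54  59  57  58  56  71]
 [ 54  51  56  62  75  78  68  57  77]
 [ 52  53  54  76  78  73  76  61  72]]
pos [0.615  0.0958 0.1881] t 12.95 spin 0.0003 shift/0.4 [-0.0344  0.0003  0.0735] tooldown [-0.  0. -1.]
[-0.  -0.3 -0.1] 0.187
```

Run:
```python
from fit import *
p=np.load('poses.npz')['c'];g=cv2.cvtColor(load('w5')['P'],cv2.COLOR_RGB2GRAY)
print(g[176:250,322].tolist()); print(g[224,270:380:2].tolist()); print(g[210,250:390:2].tolist())
for z in(31,40,46,52):
  for t in(0,-8,8):
    a=np.radians(t); ax=np.array([np.cos(a),0,np.sin(a)]);up=np.array([-np.sin(a),0,np.cos(a)]); c=np.array([0,.066,z/1000+.006-.006])
    f=lambda q:proj('w5',car(p,q)).round(0)[1]
    print(z,t,'hub',f(c+.008*ax),'near rim',f(c+.008*ax+.025*up),'far rim',f(c-.008*ax+.025*up))
```

```text
[146, 147, 147, 157, 167, 166, 165, 163, 164, 176, 69, 86, 89, 82, 86, 85, 84, 83, 83, 81, 103, 156, 155, 152, 150, 151, 150, 150, 111, 115, 119, 118, 121, 122, 117, 117, 118, 119, 123, 117, 118, 122, 119, 120, 118, 119, 118, 118, 121, 118, 121, 134, 120, 121, 120, 182, 180, 175, 174, 173, 173, 175, 171, 173, 172, 163, 151, 150, 156, 153, 154, 155, 153, 153]
[117, 117, 118, 117, 117, 114, 117, 112, 114, 146, 151, 155, 168, 105, 114, 114, 118, 119, 126, 127, 122, 122, 118, 122, 121, 119, 121, 119, 117, 117, 122, 121, 120, 120, 128, 129, 127, 118, 120, 119, 116, 116, 111, 105, 120, 116, 118, 111, 114, 113, 110, 115, 115, 114, 117]
[231, 229, 230, 229, 230, 230, 228, 230, 227, 228, 228, 228, 231, 250, 249, 253, 254, 95, 123, 124, 121, 123, 122, 122, 125, 123, 121, 117, 118, 122, 119, 119, 122, 117, 121, 124, 117, 119, 120, 120, 116, 119, 120, 117, 119, 118, 117, 123, 117, 125, 119, 122, 120, 119, 121, 114, 98, 172, 161, 164, 165, 165, 165, 166, 164, 167, 167, 166, 163, 168]
31 0 hub 168.0 near rim 197.0 far rim 215.0
31 -8 hub 167.0 near rim 191.0 far rim 212.0
31 8 hub 169.0 near rim 202.0 far rim 217.0
40 0 hub 178.0 near rim 209.0 far rim 227.0
40 -8 hub 176.0 near rim 203.0 far rim 224.0
40 8 hub 179.0 near rim 214.0 far rim 229.0
46 0 hub 185.0 near rim 217.0 far rim 235.0
46 -8 hub 183.0 near rim 211.0 far rim 233.0
46 8 hub 186.0 near rim 222.0 far rim 237.0
52 0 hub 192.0 near rim 226.0 far rim 244.0
52 -8 hub 191.0 near rim 219.0 far rim 241.0
52 8 hub 193.0 near rim 231.0 far rim 245.0
```

Roller is resting on the nose of pocket 2 (hub row 190, rims 229/242 match centre 52 mm up, aligned). Press now with shut fingers.

Call:
arm_command --series "1 -0.0172 0 0 0; 1 -0.0172 0 0 0; 1 0 0 0.037 0; 1 0 0 0.0365 0; 1 0 0 0 0; 1 0.0031 0 0.0053 0; 1 0.0031 0 0.0053 0; 1 0.0031 0 0.0053 0; 1 0 0 0 0; 1 0 0 0 0"

```text
clock: 14.2
position: [0.6254, 0.0965, 0.1527]
ee_rot: [-0.032, 0.999, 0.0, 0.0]
ft_force: [-0.6, 0.1, 2.8]
grip_width: 0.002
grasp_force: 1.1
```

```bash
python3 press.py 2 6
```

```text
pos [0.6254 0.0965 0.1527] t 14.2 spin 0.0003 shift/0.4 [0.0218 0.0003 0.037 ] tooldown [ 0.001  0.    -1.   ]
[-0.6  0.1  2.8] 0.002
```

Call:
arm_command --series "1 0.0027 0 0.0046 0; 1 0.0027 0 0.0046 0; 1 0.0027 0 0.0046 0; 1 0.0027 0 0.0046 0; 1 0.0027 0 0.0046 0; 1 0.0027 0 0.0046 0; 1 0.0027 0 0.0046 0; 1 0.0027 0 0.0046 0; 1 0 0 0 0; 1 0 0 0 0"

```text
clock: 15.45
position: [0.617, 0.0956, 0.1381]
ee_rot: [-0.032, 0.999, -0.0, 0.0]
ft_force: [0.3, -1.3, 5.9]
grip_width: 0.003
grasp_force: 2.5
```

```bash
python3 press.py 2 4
python3 - <<'E'
from fit import *
p=np.load('poses.npz')['c'];c=snap('wrist','w6');g=cv2.cvtColor(c['pixels'],cv2.COLOR_RGB2GRAY)
print(g[60:330,321].tolist())
for z in(31,33,35,40,52):
    f=lambda q:proj('w6',car(p,q)).round(0).tolist()
    print(z,'hub',f((.008,.066,z/1000)),'near rim',f((.008,.066,z/1000+.025)),'far rim',f((-.008,.066,z/1000+.025)))
E
```

```text
pos [0.617  0.0956 0.1381] t 15.45 spin 0.0002 shift/0.4 [0.0031 0.0012 0.0049] tooldown [ 0.001  0.    -1.   ]
[ 0.3 -1.3  5.9] 0.003
[134, 131, 126, 126, 121, 125, 122, 122, 125, 124, 122, 122, 122, 126, 124, 127, 124, 122, 127, 125, 123, 125, 124, 123, 126, 126, 123, 123, 127, 123, 123, 118, 127, 127, 126, 126, 120, 122, 124, 120, 127, 128, 124, 121, 126, 120, 122, 123, 125, 125, 120, 125, 121, 128, 122, 127, 124, 128, 128, 122, 127, 127, 85, 81, 90, 89, 84, 88, 91, 88, 86, 81, 85, 158, 159, 147, 151, 147, 155, 154, 152, 150, 150, 153, 148, 151, 152, 153, 151, 151, 150, 152, 151, 154, 152, 152, 155, 155, 155, 156, 156, 151, 151, 153, 154, 153, 150, 154, 153, 154, 155, 153, 147, 148, 152, 152, 150, 150, 153, 155, 151, 153, 155, 153, 150, 149, 153, 154, 153, 152, 153, 152, 152, 153, 152, 153, 152, 153, 151, 150, 148, 149, 149, 162, 167, 164, 166, 164, 165, 168, 170, 123, 114, 122, 120, 122, 119, 119, 117, 121, 117, 116, 120, 116, 116, 118, 115, 119, 115, 120, 118, 120, 132, 126, 124, 123, 123, 127, 106, 44, 50, 56, 51, 57, 57, 54, 54, 50, 54, 60, 54, 43, 52, 53, 50, 52, 49, 46, 49, 48, 54, 48, 44, 47, 49, 46, 47, 46, 50, 48, 54, 47, 51, 46, 50, 47, 42, 56, 72, 67, 68, 68, 67, 64, 65, 71, 70, 64, 66, 71, 67, 68, 65, 67, 68, 62, 66, 60, 70, 65, 61, 64, 64, 60, 64, 62, 60, 57, 67, 66, 62, 68, 64, 64, 59, 60, 60, 56, 63, 63, 59, 59, 65, 62, 64, 62, 62, 63, 63, 56]
31 hub [321.0, 185.0] near rim [321.0, 226.0] far rim [321.0, 248.0]
33 hub [321.0, 188.0] near rim [321.0, 230.0] far rim [321.0, 251.0]
35 hub [321.0, 191.0] near rim [321.0, 233.0] far rim [321.0, 255.0]
40 hub [321.0, 199.0] near rim [321.0, 243.0] far rim [321.0, 265.0]
52 hub [321.0, 219.0] near rim [321.0, 268.0] far rim [321.0, 289.0]
```

Call:
arm_command --series "1 0.0006 0 0.001 0; 1 0.0006 0 0.001 0; 1 0.0006 0 0.001 0; 1 0.0006 0 0.001 0; 1 0 0 0 0; 1 0 0 0 0; 1 0 0 0 0; 1 0 0 0 0; 1 0 0 0 0; 1 0 0 0 0"

```text
clock: 16.75
position: [0.6162, 0.0956, 0.137]
ee_rot: [-0.032, 0.999, 0.0, 0.001]
ft_force: [-0.5, -1.5, 8.1]
grip_width: -0.002
grasp_force: 3.5
```

```bash
python3 press.py 2 6
python3 - <<'E'
from fit import *
c=snap('wrist','w7');g=cv2.cvtColor(c['pixels'],cv2.COLOR_RGB2GRAY)
p=np.load('poses.npz')['c']
print(g[200:250,321].tolist())
for z in(31,33,35): print([proj('w7',car(p,(.008,.066,z/1000+.025)))[1].round(1)])
E
```

```text
pos [0.6162 0.0956 0.137 ] t 16.75 spin 0.0002 shift/0.4 [-0.0012  0.0011 -0.0023] tooldown [ 0.002  0.    -1.   ]
[-0.5 -1.5  8.1] -0.002
[149, 150, 151, 149, 153, 155, 169, 170, 165, 164, 165, 166, 170, 144, 116, 117, 122, 120, 117, 119, 121, 115, 117, 118, 120, 118, 119, 122, 114, 119, 118, 126, 132, 132, 124, 126, 128, 128, 110, 48, 51, 58, 56, 53, 61, 51, 55, 55, 56, 55]
[np.float64(228.5)]
[np.float64(232.2)]
[np.float64(236.0)]
```

Call:
arm_command --series "1 0.0008 0 0.0015 0; 1 0.0008 0 0.0015 0; 1 0.0008 0 0.0015 0; 1 0.0008 0 0.0015 0; 1 0 0 0 0; 1 0 0 0 0; 1 0 0 0 0; 1 0 0 0 0; 1 0 0 0 0; 1 0 0 0 0"

```text
clock: 18.05
position: [0.6165, 0.0957, 0.1363]
ee_rot: [-0.032, 0.999, 0.0, 0.003]
ft_force: [0.8, -1.4, 16.9]
grip_width: 0.0
grasp_force: 7.4
```

```bash
python3 press.py 2 6
python3 - <<'E'
from fit import *
c=snap('wrist','w8');g=cv2.cvtColor(c['pixels'],cv2.COLOR_RGB2GRAY)
p=np.load('poses.npz')['c']
print(g[200:250,321].tolist())
for z in(31,33,35): print([proj('w8',car(p,(.008,.066,z/1000+.025)))[1].round(1)])
E
```

```text
pos [0.6165 0.0957 0.1363] t 18.05 spin 0.0002 shift/0.4 [-0.0007  0.001  -0.0039] tooldown [ 0.005  0.001 -1.   ]
[ 0.8 -1.4 16.9] 0.0
[152, 146, 149, 151, 149, 154, 171, 164, 167, 165, 163, 166, 169, 141, 112, 119, 120, 117, 120, 121, 122, 119, 118, 120, 118, 121, 121, 118, 117, 116, 117, 127, 135, 127, 122, 127, 124, 128, 111, 40, 56, 52, 56, 61, 54, 61, 53, 55, 50, 53]
[np.float64(228.6)]
[np.float64(232.4)]
[np.float64(236.2)]
```

Stiff stop at 17 N, consistent with the roller being home. Retreating and heading for the next roller.

Call:
arm_command --series "1 -0.01 0 -0.03 0; 1 0 0 -0.06 0; 0.3 0 0 -0.06 0.022; 0.3 0 0 -0.03 0.022; 0.3 0 0 0 0.022; 0.36 0 0 0 0; 0.36 -0.006 -0.03 0 0; 0.36 -0.02 -0.1 0 0; 0.36 -0.02 -0.1 0 0; 0.36 0 0 0 0"

```text
clock: 19.35
position: [0.6231, -0.0034, 0.2058]
ee_rot: [0.074, 0.997, -0.001, 0.0]
ft_force: [-0.1, 0.4, 0.2]
grip_width: 0.639
grasp_force: 0.0
```

Run:
```python
from fit import *
c=snap('wrist','w9'); z=np.load('poses.npz');p=z['c']; b=z['b']
go(blk(b,(.036,.034,.085)),np.pi/2+b[3])
f=lambda q:proj('w9',car(p,q))
for k,y in((2,.066),(1,-.006)): print(k,'mouth corners',[f((sx*.0095,y+sy*.0265,.05)).round(0).tolist() for sx in(1,-1) for sy in(1,-1)])
for h in(31,33,36): print(h,'near',f((.008,.066,h/1000+.025)).round(1),'far',f((-.008,.066,h/1000+.025)).round(1))
g=cv2.cvtColor(c['pixels'],cv2.COLOR_RGB2GRAY)
u,v=f((0,.066,.056)).astype(int); print(u,v); 
if 90<u<550: cv2.imwrite('pics/w9c.png',cv2.resize(c['pixels'][v-60:v+60,u-80:u+80],None,fx=5,fy=5,interpolation=cv2.INTER_CUBIC)[:,:,::-1]); print(g[v-30:v+30,u].tolist())
```

```text
pos [ 6.232e-01 -4.000e-04  2.056e-01] t 19.4 spin 0.0005 shift/0.4 [-0.0843 -0.4477  0.3029] tooldown [-0.    -0.001 -1.   ]
2 mouth corners [[431.0, 155.0], [519.0, 136.0], [430.0, 177.0], [512.0, 160.0]]
1 mouth corners [[551.0, 130.0], [642.0, 111.0], [542.0, 154.0], [628.0, 136.0]]
31 near [478.1 153.8] far [474.6 173.1]
33 near [479.5 155.9] far [476.  175.2]
36 near [481.7 159.1] far [478.  178.4]
476 163
[141, 137, 140, 143, 153, 157, 157, 154, 158, 160, 140, 105, 112, 111, 114, 112, 113, 110, 109, 113, 115, 111, 113, 125, 120, 117, 122, 120, 120, 116, 112, 177, 174, 170, 167, 168, 169, 171, 168, 165, 167, 219, 184, 187, 191, 189, 192, 188, 188, 190, 191, 187, 167, 125, 146, 145, 148, 147, 145, 148]
```

Call:
arm_command --series "0.36 -0.017 -0.09 0.02 0; 0.36 -0.017 -0.09 0.04 0; 0.36 -0.017 -0.09 0.06 0; 0.36 -0.017 -0.09 0.06 0; 0.36 -0.0163 -0.0877 0.05 0; 0.36 0 0 0.04 0; 0.36 0 0 0.033 0; 0.36 0 0 0 0; 0.36 0 0 0 0; 0.36 0 0 0 0"

```text
clock: 20.65
position: [0.6319, -0.1793, 0.0852]
ee_rot: [0.071, 0.997, 0.0, 0.001]
ft_force: [0.2, -0.3, -0.1]
grip_width: 0.636
grasp_force: 0.0
```

Run:
```python
from fit import *
b=np.load('poses.npz')['b']; go(blk(b,(.036,.034,.0425)),np.pi/2+b[3])
```

```text
pos [ 0.6319 -0.1793  0.0852] t 20.65 spin 0.0017 shift/0.4 [ 0.0029 -0.0088  0.1081] tooldown [ 0.001  0.    -1.   ]
```

Call:
arm_command --series "0.36 0.0029 -0.0088 0 0.0017; 0.36 0 0 0.035 0; 0.36 0 0 0.037 0; 0.36 0 0 0.036 0; 0.36 0 0 0 0; 0.6 0 0 0 0; 0.6 0 0 0 0; 0.6 0 0 0 0; 0.6 0 0 0 0; 0.6 0 0 -0.02 0" --newtons 20

```text
clock: 21.9
position: [0.6293, -0.1829, 0.049]
ee_rot: [0.074, 0.997, 0.0, -0.001]
ft_force: [-0.6, -1.1, 0.6]
grip_width: 0.573
grasp_force: 22.3
```

Call:
arm_command --series "0.6 0 0 -0.1 0; 0.6 0 0 -0.12 -0.022; 0.6 0 0 -0.12 -0.022; 0.6 0 0 -0.0875 -0.022; 0.6 0.01 0.06 0 0; 0.6 0.01 0.1 0 0; 0.6 0.01 0.1 0 0; 0.6 0.01 0.1 0 0; 0.6 0.01 0.1 0 0; 0.6 0.01 0.1 0 0"

```text
clock: 23.15
position: [0.5922, 0.0402, 0.221]
ee_rot: [-0.029, 1.0, 0.0, 0.0]
ft_force: [-0.3, -0.0, -0.6]
grip_width: 0.572
grasp_force: 22.5
```

Call:
arm_command --series "0.6 0.01 0.1 0 0; 0.6 0.01 0.1 0 0; 0.6 0.0068 0.1 0 0; 0.6 0 0.017 0 0; 0.6 0 0 0.04 0; 0.6 0 0 0.06 0; 0.6 0 0 0.04 0; 0.6 0 0 0 0; 0.6 0 0 0 0; 0.6 0 0 0 0"

```text
clock: 24.4
position: [0.5748, 0.1651, 0.1651]
ee_rot: [-0.03, 1.0, 0.0, 0.001]
ft_force: [1.1, -0.2, -1.0]
grip_width: 0.578
grasp_force: 22.4
```

```bash
cat > pre.py <<'E'
from fit import *
import sys
p=np.load('poses.npz')['c']; y=(-.078,-.006,.066)[int(sys.argv[1])]
e=car(p,(.016,y,.05)); e=e+Rz(p[3])@[float(sys.argv[2])/1000,0,0]; e[2]=.1207-.0002+.017+.0115
go(e,np.pi/2+p[3]); o=manip.get_obs(); print(o['ft_force'].round(1),o['grip_width'].round(3))
E
python3 pre.py 1 -13
```

```text
pos [0.5748 0.1651 0.1651] t 24.4 spin -0.0015 shift/0.4 [0.0042 0.0012 0.0402] tooldown [ 0.001  0.001 -1.   ]Traceback (most recent call last):
  File "pre.py", line 5, in <module>
    go(e,np.pi/2+p[3]); o=manip.get_obs(); print(o['ft_force'].round(1),o['grip_width'].round(3))
                                                                        ^^^^^^^^^^^^^^^^^^^^^
AttributeError: 'float' object has no attribute 'round'
```

Call:
arm_command --series "0.6 0.0042 0.0012 0.014 -0.0015; 0.6 0 0 0.014 0; 0.6 0 0 0.0122 0; 0.6 0 0 0 0; 0.6 -0.009 0 0 0; 0.6 -0.009 0 0 0; 0.6 -0.009 0 0 0; 0.6 -0.008 0 0 0; 0.6 -0.008 0 0 0; 0.6 0 0 0 0"

```text
clock: 25.65
position: [0.5894, 0.1666, 0.1479]
ee_rot: [-0.032, 0.999, -0.0, -0.001]
ft_force: [-4.6, -0.7, -1.1]
grip_width: 0.574
grasp_force: 22.0
```

```bash
cat > tilt.py <<'E'
from fit import *
import sys
# compare image at hub/rim rows with hypotheses (tilt, slide) ; print row profile edges at col of hub
p=np.load('poses.npz')['c']; y=(-.078,-.006,.066)[int(sys.argv[1])]; n=sys.argv[2]
c=snap('wrist',n); g=cv2.cvtColor(c['pixels'],cv2.COLOR_RGB2GRAY).astype(int)
col=np.median(g[:,319:324],axis=1); d=np.abs(np.diff(col)); print('edges',[(int(i),int(col[i]),int(col[i+1])) for i in range(150,345) if d[i]>10])
R=go(car(p,(0,y,.05+.035))+[.004,0,.0115],np.pi/2+p[3]); o=manip.get_obs(); print(o['ft_force'].round(1))
E
python3 tilt.py 1 x1
python3 - <<'E'
from h import *
g=cv2.cvtColor(load('w3')['P'],cv2.COLOR_RGB2GRAY).astype(int);col=np.median(g[:,319:324],axis=1); d=np.abs(np.diff(col)); print('w3 edges',[(int(i),int(col[i]),int(col[i+1])) for i in range(150,345) if d[i]>10])
E
```

```text
edges [(171, 82, 123), (172, 123, 160), (204, 156, 123), (205, 123, 106), (227, 109, 125), (228, 125, 144), (235, 145, 66), (251, 73, 88), (252, 88, 147), (261, 147, 175), (262, 175, 101), (298, 121, 136), (322, 131, 158)]
pos [0.5894 0.1666 0.1479] t 25.7 spin 0.0001 shift/0.4 [-0.0799 -0.0008 -0.0166] tooldown [-0.001 -0.    -1.   ]
[-4.6 -0.7 -1.1]
w3 edges [(169, 87, 104), (170, 104, 161), (203, 160, 123), (204, 123, 107), (226, 108, 143), (233, 148, 111), (234, 111, 73), (250, 74, 137), (259, 143, 173), (260, 173, 118), (296, 122, 140), (320, 128, 160), (325, 154, 105), (327, 112, 32), (336, 48, 72), (344, 66, 45)]
```

Call:
arm_command --series "0.6 0.004 0 -0.06 0; 0.6 -0.022 -0.0008 0 0; 0.6 -0.032 0 0 0; 0.6 -0.03 0 0 0; 0.6 0 0 0.023 0; 0.6 0 0 0.0204 0; 0.6 0.0066 0 0.0114 0; 0.6 0.0066 0 0.0114 0; 0.6 0.0066 0 0.0114 0; 0.6 0 0 0 0"

```text
clock: 26.95
position: [0.6134, 0.1679, 0.1409]
ee_rot: [-0.032, 0.999, 0.0, -0.0]
ft_force: [-0.2, 0.4, -1.6]
grip_width: 0.578
grasp_force: 21.9
```

Run:
```python
from fit import *
p=np.load('poses.npz')['c']; go(car(p,(0,-.006,.05+.0135))+[0.004,0,.0115],np.pi/2+p[3])
print(manip.get_obs()['ft_force'])
```

```text
pos [0.6134 0.1679 0.1409] t 26.95 spin 0.0001 shift/0.4 [ 0.007  -0.0003  0.0125] tooldown [-0.  0. -1.]
[-0.17746135  0.35293057 -1.61039455]
```

Call:
arm_command --series "0.6 0.0035 0 0.0063 0; 0.6 0.0035 0 0.0063 0; 0.6 0 0 0 0; 0.3 0 0 0 0; 0.3 0 0 0 0; 0.3 0 0 0 0; 0.3 0 0 -0.05 0; 0.3 0 0 -0.08 0; 1 0 0 0 0; 1 0 0 0 0"

```text
clock: 28.2
position: [0.6111, 0.1677, 0.1887]
ee_rot: [-0.032, 0.999, 0.0, 0.0]
ft_force: [0.4, -0.5, -0.3]
grip_width: 0.283
grasp_force: 0.0
```

```bash
cat > nose.py <<'E'
from fit import *
import sys
p=np.load('poses.npz')['c']; y=(-.078,-.006,.066)[int(sys.argv[1])]; n=sys.argv[2]
c=snap('wrist',n); g=cv2.cvtColor(c['pixels'],cv2.COLOR_RGB2GRAY).astype(int)
f=lambda q:proj(n,car(p,q)).round(0)
for z in(31,52): print(z,'hub',f((.008,y,z/1000)),'near',f((.008,y,z/1000+.025)),'far',f((-.008,y,z/1000+.025)))
u=int(f((0,y,.06))[0]); col=np.median(g[:,u-2:u+3],axis=1); d=np.abs(np.diff(col)); print('col',u,'edges',[(int(i),int(col[i]),int(col[i+1])) for i in range(140,270) if d[i]>7])
E
python3 nose.py 1 n1; python3 press.py 1 30
```

```text
31 hub [321. 167.] near [321. 196.] far [321. 215.]
52 hub [321. 191.] near [321. 225.] far [321. 243.]
col 321 edges [(178, 150, 169), (184, 169, 124), (185, 124, 77), (194, 80, 98), (195, 98, 158), (201, 151, 160), (202, 160, 114), (230, 117, 183), (240, 175, 148)]
pos [0.6108 0.1676 0.188 ] t 28.25 spin 0.0001 shift/0.4 [-0.0335  0.0006  0.0733] tooldown [-0.  0. -1.]
[-0.2 -0.3  0.2] 0.197
```

Call:
arm_command --series "1 -0.017 0.0006 0.01 0; 1 -0.0165 0 0.03 0; 1 0 0 0.0333 0; 1 0 0 0 0; 1 0.003 0 0.0052 0; 1 0.003 0 0.0052 0; 1 0.003 0 0.0052 0; 1 0.003 0 0.0052 0; 1 0.003 0 0.0052 0; 1 0.003 0 0.0052 0"

```text
clock: 29.5
position: [0.6201, 0.1687, 0.1502]
ee_rot: [-0.032, 0.999, 0.001, 0.004]
ft_force: [2.3, -1.1, 24.8]
grip_width: 0.002
grasp_force: 10.4
```

```bash
python3 press.py 1 4.4
```

```text
pos [0.6201 0.1687 0.1502] t 29.5 spin 0.0 shift/0.4 [ 0.0224 -0.0008  0.0341] tooldown [ 0.008  0.003 -1.   ]
[ 2.3 -1.1 24.8] 0.002
```

Call:
arm_command --series "1 0.001 0 0 0; 1 0.001 0 0 0; 1 0.001 0 0 0; 1 0.001 0 0 0; 1 0 0 0 0; 1 0 0 0 0; 1 0 0 0 0; 1 0 0 0 0; 1 0 0 0 0; 1 0 0 0 0"

```text
clock: 30.75
position: [0.6171, 0.1684, 0.148]
ee_rot: [-0.032, 0.999, 0.001, 0.002]
ft_force: [2.8, 0.4, 7.1]
grip_width: 0.002
grasp_force: 3.6
```

```bash
python3 press.py 1 4.4;  python3 nose.py 1 n2
```

```text
pos [0.6171 0.1684 0.148 ] t 30.75 spin 0.0001 shift/0.4 [ 0.0146 -0.0005  0.0287] tooldown [ 0.004  0.001 -1.   ]
[2.8 0.4 7.1] 0.002
31 hub [320. 171.] near [320. 208.] far [320. 230.]
52 hub [320. 202.] near [320. 246.] far [320. 268.]
col 320 edges [(185, 147, 156), (186, 156, 165), (193, 168, 96), (194, 96, 72), (196, 78, 133), (197, 133, 153), (205, 154, 108), (237, 122, 104), (238, 104, 38), (239, 38, 46)]
```

Call:
arm_command --series "1 0.0018 0 0.0033 0; 1 0.0018 0 0.0033 0; 1 0.0018 0 0.0033 0; 1 0.0018 0 0.0033 0; 1 0.0018 0 0.0033 0; 1 0.0018 0 0.0033 0; 1 0.0018 0 0.0033 0; 1 0.0018 0 0.0033 0; 1 0 0 0 0; 1 0 0 0 0"

```text
clock: 32.05
position: [0.6109, 0.1678, 0.1372]
ee_rot: [-0.032, 0.999, 0.0, 0.001]
ft_force: [1.3, -0.8, 7.8]
grip_width: 0.0
grasp_force: 3.2
```

```bash
python3 press.py 1 4.4;  python3 nose.py 1 n3
```

```text
pos [0.6109 0.1678 0.1372] t 32.05 spin 0.0 shift/0.4 [-0.0011  0.      0.0017] tooldown [ 0.003  0.001 -1.   ]
[ 1.3 -0.8  7.8] 0.0
31 hub [320. 189.] near [320. 230.] far [320. 252.]
52 hub [320. 223.] near [320. 273.] far [320. 293.]
col 320 edges [(206, 149, 165), (214, 168, 109), (231, 116, 125), (237, 128, 104), (238, 104, 44), (239, 44, 52)]
```

Call:
arm_command --series "1 0.0005 0 0.0015 0; 1 0.0005 0 0.0015 0; 1 0.0005 0 0.0015 0; 1 0 0 0 0; 1 0 0 0 0; 1 0 0 0 0; 1 0 0 0 0; 1 0 0 0 0; 1 0 0 0 0; 1 0 0 0 0"

```text
clock: 33.35
position: [0.6111, 0.1679, 0.1367]
ee_rot: [-0.032, 0.999, 0.001, 0.003]
ft_force: [-0.5, -0.9, 15.4]
grip_width: -0.004
grasp_force: 6.2
```

```bash
python3 press.py 1 4.4;  python3 nose.py 1 n4
```

```text
pos [0.6111 0.1679 0.1367] t 33.35 spin 0.0 shift/0.4 [-0.0005 -0.0002  0.0006] tooldown [ 0.005  0.002 -1.   ]
[-0.5 -0.9 15.4] -0.004
31 hub [320. 188.] near [320. 230.] far [320. 252.]
52 hub [320. 223.] near [320. 273.] far [320. 294.]
col 320 edges [(206, 148, 168), (213, 164, 154), (214, 154, 110), (237, 127, 106), (238, 106, 44), (250, 54, 45)]
```

Call:
arm_command --series "1 -0.01 0 -0.03 0; 1 0 0 -0.06 0; 0.3 0 0 -0.06 0.022; 0.3 0 0 -0.02 0.022; 0.3 0 0 0 0.022; 0.3 -0.008 -0.05 0 0; 0.3 -0.018 -0.105 0 0; 0.3 -0.018 -0.105 0 0; 0.3 -0.018 -0.105 0 0; 0.3 -0.018 -0.105 0 0"

```text
clock: 34.65
position: [0.6174, -0.0258, 0.202]
ee_rot: [0.071, 0.997, -0.0, -0.0]
ft_force: [0.5, -0.5, -0.8]
grip_width: 0.699
grasp_force: 0.0
```

Run:
```python
from fit import *
c=snap('wrist','w10'); z=np.load('poses.npz');p=z['c']; b=z['b']
go(blk(b,(.036,-.034,.085)),np.pi/2+b[3])
g=cv2.cvtColor(c['pixels'],cv2.COLOR_RGB2GRAY)
for k,y in((2,.066),(1,-.006)):
    f=lambda q:proj('w10',car(p,q)).round(0)
    u,v=f((0,y,.056)).astype(int); print(k,u,v,[(h,f((.008,y,h/1000+.025))[1],f((-.008,y,h/1000+.025))[1]) for h in(31,36)])
    if 5<u<635: print(v-25,g[max(0,v-25):v+25,u].tolist())
```

```text
pos [ 0.6169 -0.0334  0.2023] t 34.7 spin -0.0009 shift/0.4 [-0.0876 -0.5329  0.2966] tooldown [ 0.    -0.004 -1.   ]
2 516 170 [(31, np.float64(160.0), np.float64(179.0)), (36, np.float64(165.0), np.float64(185.0))]
145 [216, 214, 215, 220, 200, 125, 131, 135, 137, 132, 137, 140, 133, 137, 138, 135, 135, 152, 179, 164, 168, 168, 168, 166, 165, 169, 171, 166, 165, 168, 168, 166, 165, 163, 193, 181, 181, 182, 186, 183, 184, 174, 170, 139, 144, 141, 144, 142, 146, 144]
1 639 145 [(31, np.float64(135.0), np.float64(156.0)), (36, np.float64(140.0), np.float64(161.0))]
```

Call:
arm_command --series "0.3 -0.017 -0.103 0.02 0; 0.3 -0.017 -0.103 0.04 0; 0.3 -0.017 -0.103 0.06 0; 0.3 -0.017 -0.103 0.06 0; 0.3 -0.016 -0.1 0.06 0; 0.3 0 0 0.04 0; 0.3 0 0 0.015 0; 0.3 0 0 0 0; 0.3 0 0 0 0; 0.3 0 0 0 0"

```text
clock: 35.95
position: [0.6225, -0.2297, 0.0847]
ee_rot: [0.071, 0.997, 0.0, 0.001]
ft_force: [-0.1, 0.2, 0.6]
grip_width: 0.699
grasp_force: 0.0
```

Run:
```python
from fit import *
b=np.load('poses.npz')['b']; go(blk(b,(.036,-.034,.0425)),np.pi/2+b[3])
```

```text
pos [ 0.6225 -0.2297  0.0847] t 35.95 spin 0.0016 shift/0.4 [-0.0018 -0.0508  0.1067] tooldown [ 0.001  0.    -1.   ]
```

Call:
arm_command --series "0.3 -0.0018 -0.0508 0 0.0016; 0.3 0 0 0 0; 0.3 0 0 0.036 0; 0.3 0 0 0.036 0; 0.3 0 0 0.0345 0; 0.3 0 0 0 0; 0.6 0 0 0 0; 0.6 0 0 0 0; 0.6 0 0 0 0; 0.6 0 0 0 0" --newtons 20

```text
clock: 37.2
position: [0.6199, -0.2504, 0.0415]
ee_rot: [0.074, 0.997, 0.0, 0.0]
ft_force: [-0.7, -0.2, -1.1]
grip_width: 0.574
grasp_force: 21.5
```

Call:
arm_command --series "0.6 0 0 -0.1 0; 0.6 0 0 -0.12 -0.022; 0.6 0 0 -0.12 -0.022; 0.6 0 0 -0.106 -0.023; 0.6 0.004 0.08 0 0; 0.6 0.004 0.12 0 0; 0.6 0.004 0.12 0 0; 0.6 0.004 0.12 0 0; 0.6 0.004 0.12 0 0; 0.6 0.004 0.12 0 0"

```text
clock: 38.45
position: [0.593, 0.022, 0.2199]
ee_rot: [-0.031, 1.0, 0.0, 0.0]
ft_force: [0.3, -0.8, -0.4]
grip_width: 0.57
grasp_force: 21.6
```

Call:
arm_command --series "0.6 0.007 0.12 0 0; 0.6 0.007 0.12 0 0; 0.6 0.007 0.12 0 0; 0.6 0.007 0.12 0 0; 0.6 0 0.065 0 0; 0.6 0 0 0.04 0; 0.6 0 0 0.06 0; 0.6 0 0 0.04 0; 0.6 0 0 0 0; 0.6 0 0 0 0"

```text
clock: 39.7
position: [0.5691, 0.2371, 0.1645]
ee_rot: [-0.031, 1.0, 0.0, 0.0]
ft_force: [0.7, 0.5, -0.6]
grip_width: 0.576
grasp_force: 21.6
```

```bash
python3 pre.py 0 -13 2>/dev/null
```

```text
pos [0.5691 0.2371 0.1645] t 39.7 spin -0.0007 shift/0.4 [0.0016 0.0006 0.0386] tooldown [ 0.001  0.    -1.   ]
```

Call:
arm_command --series "0.6 0.0016 0.0006 0.014 -0.0007; 0.6 0 0 0.013 0; 0.6 0 0 0.0116 0; 0.6 0 0 0 0; 0.6 -0.009 0 0 0; 0.6 -0.009 0 0 0; 0.6 -0.009 0 0 0; 0.6 -0.008 0 0 0; 0.6 -0.008 0 0 0; 0.6 0 0 0 0"

```text
clock: 40.95
position: [0.5851, 0.2388, 0.1481]
ee_rot: [-0.032, 0.999, 0.0, -0.0]
ft_force: [-4.1, -0.9, -1.4]
grip_width: 0.574
grasp_force: 20.8
```

```bash
python3 tilt.py 0 x2
```

```text
edges [(170, 85, 103), (171, 103, 162), (202, 150, 139), (203, 139, 100), (225, 105, 123), (226, 123, 145), (233, 147, 66), (249, 72, 93), (250, 93, 146), (259, 146, 159), (260, 159, 101), (295, 115, 130), (319, 125, 137), (320, 137, 156)]
pos [0.5851 0.2388 0.1481] t 41.0 spin 0.0002 shift/0.4 [-0.0791 -0.0017 -0.016 ] tooldown [-0.  0. -1.]
[-2.8 -0.4 -0.1]
```

Same tilt as before, so I'll repeat the insertion.

Call:
arm_command --series "0.6 0.004 0 -0.06 0; 0.6 -0.022 -0.0017 0 0; 0.6 -0.032 0 0 0; 0.6 -0.029 0 0 0; 0.6 0 0 0.023 0; 0.6 0 0 0.021 0; 0.6 0.0066 0 0.0114 0; 0.6 0.0066 0 0.0114 0; 0.6 0.0066 0 0.0114 0; 0.6 0 0 0 0"

```text
clock: 42.25
position: [0.6084, 0.2396, 0.1408]
ee_rot: [-0.032, 0.999, 0.0, -0.0]
ft_force: [-0.5, -0.0, -1.3]
grip_width: 0.577
grasp_force: 21.1
```

Run:
```python
from fit import *
p=np.load('poses.npz')['c']; go(car(p,(0,-.078,.05+.0135))+[0.004,0,.0115],np.pi/2+p[3])
print(manip.get_obs()['ft_force'])
```

```text
pos [0.6084 0.2396 0.1408] t 42.25 spin 0.0003 shift/0.4 [ 0.006  -0.0001  0.0122] tooldown [-0.  0. -1.]
[-0.51415416 -0.02487039 -1.27500343]
```

Call:
arm_command --series "0.6 0.003 0 0.0061 0; 0.6 0.003 0 0.0061 0; 0.6 0 0 0 0; 0.3 0 0 0 0; 0.3 0 0 0 0; 0.3 0 0 0 0; 0.3 0 0 -0.05 0; 0.3 0 0 -0.08 0; 1 0 0 0 0; 1 0 0 0 0"

```text
clock: 43.5
position: [0.6065, 0.2395, 0.1888]
ee_rot: [-0.032, 0.999, 0.0, 0.0]
ft_force: [-1.4, 0.1, 0.7]
grip_width: 0.28
grasp_force: 0.0
```

```bash
python3 nose.py 0 n5; python3 press.py 0 30
```

```text
31 hub [321. 167.] near [321. 196.] far [321. 215.]
52 hub [321. 191.] near [321. 225.] far [321. 243.]
col 321 edges [(178, 148, 167), (184, 169, 94), (185, 94, 80), (195, 79, 138), (196, 138, 152), (202, 154, 124), (203, 124, 112), (227, 124, 115), (229, 117, 179), (240, 171, 145)]
pos [0.6062 0.2394 0.188 ] t 43.55 spin 0.0002 shift/0.4 [-0.0334  0.0008  0.0733] tooldown [-0.  0. -1.]
[-0.4 -0.1 -0.4] 0.193
```

Call:
arm_command --series "1 -0.017 0.0008 0.01 0; 1 -0.0155 0 0.03 0; 1 0 0 0.0333 0; 1 0 0 0 0; 1 0.0034 0 0.005 0; 1 0.0034 0 0.005 0; 1 0.0034 0 0.005 0; 1 0.0034 0 0.005 0; 1 0.002 0 0.0025 0; 1 0 0 0 0"

```text
clock: 44.8
position: [0.6149, 0.2405, 0.1521]
ee_rot: [-0.032, 0.999, 0.001, 0.002]
ft_force: [2.5, 0.2, 7.5]
grip_width: 0.002
grasp_force: 4.3
```

```bash
python3 press.py 0 4.7;  python3 nose.py 0 n6
```

```text
pos [0.6149 0.2405 0.1521] t 44.8 spin 0.0001 shift/0.4 [ 0.0203 -0.0007  0.0381] tooldown [ 0.005  0.002 -1.   ]
[2.5 0.2 7.5] 0.002
31 hub [320. 165.] near [320. 200.] far [320. 223.]
52 hub [320. 194.] near [319. 237.] far [319. 259.]
col 320 edges [(178, 148, 165), (186, 169, 71), (197, 80, 138), (198, 138, 150), (206, 151, 110), (235, 119, 128), (237, 124, 100), (238, 100, 45)]
```

Call:
arm_command --series "1 0.0028 0 0.0044 0; 1 0.0028 0 0.0044 0; 1 0.0027 0 0.0046 0; 1 0.0026 0 0.0046 0; 1 0.0026 0 0.0046 0; 1 0.0024 0 0.0046 0; 1 0.0022 0 0.0046 0; 1 0.0022 0 0.0046 0; 1 0 0 0 0; 1 0 0 0 0"

```text
clock: 46.1
position: [0.6063, 0.24, 0.1371]
ee_rot: [-0.032, 0.999, 0.001, 0.002]
ft_force: [0.5, -0.5, 7.8]
grip_width: 0.001
grasp_force: 3.8
```

```bash
python3 press.py 0 4.4;  python3 nose.py 0 n7
```

```text
pos [0.6063 0.24   0.1371] t 46.1 spin 0.0002 shift/0.4 [-0.001  -0.0007  0.0015] tooldown [ 0.004  0.002 -1.   ]
[ 0.5 -0.5  7.8] 0.001
31 hub [320. 188.] near [319. 230.] far [320. 252.]
52 hub [320. 223.] near [319. 273.] far [319. 293.]
col 320 edges [(206, 150, 164), (214, 167, 106), (215, 106, 114), (237, 123, 106), (238, 106, 41)]
```

Same state as pocket 1 before its final nudge. I'll press a little more, then retreat.

Call:
arm_command --series "1 0.0005 0 0.0015 0; 1 0.0005 0 0.0015 0; 1 0.0005 0 0.0015 0; 1 0 0 0 0; 1 0 0 0 0; 1 0 0 0 0; 1 0 0 0 0; 1 0 0 0 0; 1 0 0 0 0; 1 0 0 0 0"

```text
clock: 47.4
position: [0.6064, 0.24, 0.1368]
ee_rot: [-0.032, 0.999, 0.001, 0.003]
ft_force: [-1.1, -1.1, 18.2]
grip_width: -0.002
grasp_force: 6.9
```

Call:
arm_command --series "1 -0.01 0 -0.03 0; 1 0 0 -0.06 0; 1 0 0 -0.06 0; 1 -0.02 -0.05 -0.04 0; 1 -0.04 -0.08 -0.02 0; 1 -0.02 -0.05 0 0; 1 0 0 0 0; 1 0 0 0 0; 1 0 0 0 0; 1 0 0 0 0"

```text
clock: 48.65
position: [0.6447, 0.171, 0.2173]
ee_rot: [-0.033, 0.999, 0.0, -0.0]
ft_force: [0.8, -0.4, 0.1]
grip_width: -0.001
grasp_force: 0.0
```

Run:
```python
from fit import *
p=np.load('poses.npz')['c'];c=snap('wrist','end'); s=snap('scene','ends'); t=snap('top','endt'); print(manip.get_obs()['position'],manip.get_obs()['ft_force'])
f=lambda q:proj('end',car(p,q)).round(1)
for k,y in enumerate((-.078,-.006,.066)): print(k,[(z,f((.008,y,z/1000+.025)).tolist(),f((-.008,y,z/1000+.025)).tolist()) for z in(31,36)])
u,v=f((0,-.006,.05)).astype(int); print(u,v)
a=c['pixels'][max(0,v-45):v+45,max(0,u-200):u+200]; a=cv2.resize(a,None,fx=2,fy=2,interpolation=cv2.INTER_CUBIC)
b=cv2.resize(t['pixels'][110:260,190:457],(800,449))[:380]
L=np.zeros((a.shape[0]+380,800,3),np.uint8); L[:a.shape[0],:a.shape[1]]=a; L[a.shape[0]:]=b; print(L.shape,u-200,v-45)
cv2.imwrite('pics/endc.png',L[:,:,::-1])
```

```text
[0.64489367 0.17043121 0.21743282] [ 0.17755348 -0.48454505  1.24547776]
0 [(31, [435.0, 131.7], [429.3, 151.9]), (36, [436.9, 136.5], [430.9, 156.8])]
1 [(31, [319.1, 131.4], [319.2, 151.6]), (36, [319.1, 136.2], [319.1, 156.5])]
2 [(31, [203.2, 131.1], [209.1, 151.4]), (36, [201.2, 135.9], [207.4, 156.3])]
319 136
(560, 800, 3) 119 91
```

View pics/endc.png

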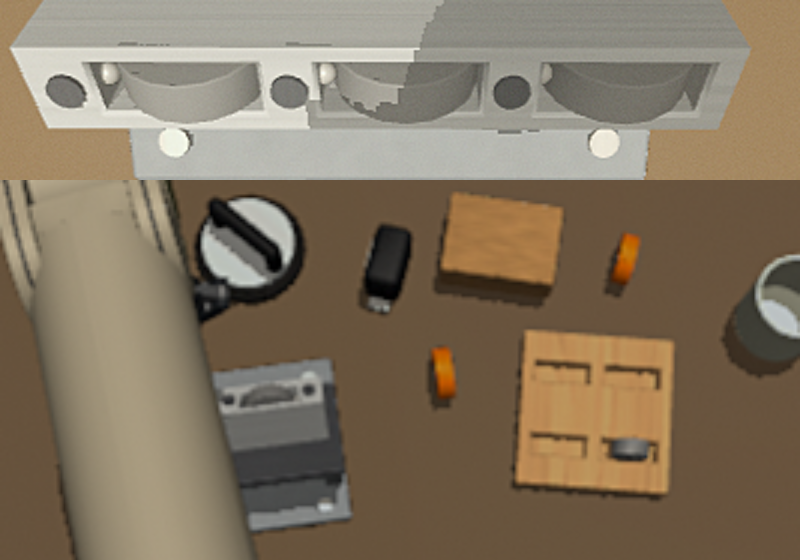

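The picture shows all three rollers equally deep: far rims at crop row 121 are image row 151.5, which is exactly home. The noses are out over the shoulders, and the spare is still in the block. Handing in.

```bash
python3 -c "
from h import *
print(manip.hand_in())"
```

```text
the job is handed in; nothing more can be done
None
```

All three large rollers are home in the carriage pockets with the spring noses out over them, the spare and the other bench items were left alone, and the job was handed in at about 49 s.

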